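# Seat the vibration sensor in the keyed test fixture and clamp it

### The job

Put the aluminium vibration sensor upright into the round bore of the grey test fixture; the bore's key sits at an unknown angle, so press lightly and turn the sensor until its notch finds the key, and let it go fully home. Then swing the fixture's clamp bar all the way in over the sensor's flange and let go. Never press the sensor hard against the fixture (25 N is too much) and leave the other things on the bench where they are.

Things in the scene. Friction and masses are not known exactly. Their poses are not given: they have to be found in the camera images.
- sensor: Sensor to seat, 120-190 g, upright on the red mat. Origin: centre of underside; z up its axis; +x to its notch (blue stripe). From below: round steel pilot 26 mm dia, 12 mm long, foot chamfered 2 mm; aluminium flange 57 mm dia, z 12 to 20 mm, one notch in its rim at +x; square body 24 x 24 mm (sides along x and y), z 20 to 50 mm, to grip; brass connector 13 mm dia up to z 59 mm.
- sensor_notch (a point): The notch of the sensor's flange: middle of the flange rim at the sensor's +x, 28 mm from its axis, 16 mm above its underside. The notch is 9 mm wide, cut right through the flange, in to 19 mm from the axis. A blue stripe runs above it, down the square body's +x side and on the +x half of its top.
- fixture: Test fixture, fixed: grey block, x -50 to 50, y -50 to 90 mm, top face 45 mm above its underside, dark foot 120 x 160 mm. Origin: on the bore axis at the underside; z up; +x along the white index mark beside the bore. A black insert in the bore has one key at an unmeasured angle, within 0.65 rad either way of +x, different each time. Round bore 61 mm dia.
- bore (a point): Centre of the bore at top face level. The black insert's flat floor is 9 mm below, with a central round pilot hole 28.4 mm dia, open below. One black key stands 7 mm high on the floor, 6 mm wide, from 20.5 mm off the axis out to the bore wall. The insert does not turn but is sprung: it yields 3.5 mm straight down, starting at about 4 N, about 9 N at its stop, then hard.
- home (a point): Where the sensor's origin lies when fully home: on the bore axis, 24 mm above the fixture's origin (flange top 1 mm below the top face). At a wrong angle the flange rests on the key, 7 mm higher, with the pilot already 5 mm in its hole. Turned under a light push, the key springs up into the notch within 0.06 rad of the right angle and the push drops; turning on jams it sideways (moment about z).
- clamp (a joint): Swing clamp, rad: 0 = fully open, grows clockwise seen from above, 1.45 = fully in, at its stop. Stays where left; needs about 2 N at the knob. At 1.45 the steel bar points at the bore (fixture -y) and overlaps the flange, 3 mm above it; a sensor not home blocks it. At 0 the bar points along fixture +x turned 0.12 rad clockwise. It starts between 0 and 0.3.
- clamp_knob (a point): Top centre of the clamp's blue upright round knob, 14 mm dia, 36 mm high (10 to 46 mm above the fixture's top face), 45 mm from the pivot axis, beyond the pivot, on the other end from the bar.
- clamp_pivot (a point): On the clamp's vertical pivot axis, 60 mm from the bore axis towards fixture +y, 2 mm above the top face, level with the bar's underside. Bar 14 mm wide, 8 mm thick, reaching 40 mm from the pivot; boss 20 mm dia, 11 mm high.
- solder_spool: Bystander: blue solder spool, 52 mm in diameter, 32 mm high; origin under its centre.
- flux_bottle: Bystander: white flux bottle, 32 mm in diameter, 70 mm high; origin under its centre.
- tip_cleaner_tin: Bystander: low steel tin with brass-coloured lid, 52 mm in diameter, 28 mm high; origin under its centre.
- circuit_board: Bystander: green circuit board 55 x 40 x 6 mm with brass connectors; origin under its centre.
- screwdriver: Bystander: screwdriver with orange handle, 160 mm long, lying along its x.
- board_magnet: Bystander: orange round magnet, 30 mm in diameter, 9 mm high; origin under its centre.
- parts_tray: Bystander: grey divided parts tray 90 x 120 x 22 mm; origin under its centre.
Mind the look-alikes: they are no part of the job. What is meant by the sensor is not turquoise, and is the smaller of those in its own colour.

How it is judged:
By the outcome, as a careful person would: the job done as asked, in the order asked, and still so for the second after the job is handed in, with the robot touching nothing.
It also fails if it takes over 72 s, if anything falls off the work surface, if the arm or the gripper's body presses on something with over 40 N, if the wrist force passes 120 N, or if a joint passes its speed limit or range.

### The arm

A 7-joint arm with a two-finger parallel gripper is mounted at the origin on the work surface. World frame = base frame: x ahead of the robot, y to its left, z up, the work surface at z = 0. Lengths are in mm, angles in rad, forces in N, time in s.
With the tool pointing down it reaches from about 400 to 925 mm from the base axis. Payload 4.1 kg.
Tool frame: the origin (TCP) lies at the very end of the fingers, on their centre line; the grasp point (between the pads) lies 19 mm behind it; z points along the fingers, y is the line along which they close (so a half turn about z gives the same grasp; the last joint's range is limited). The gripper opens to 85 mm and grips with 20 to 120 N. Pads are 22 mm wide; open, the fingers measure 114 mm over their backs; the gripper's body (76 mm by 85 mm) begins 54 mm behind the grasp point. The pads swing forward as they close: fully open they stand 13 mm farther back than shut.
Start: joints at [-1.2, 0.398, 0.045, 1.537, -0.019, 1.207, -0.051], TCP at [294.246, 579.623, 231.347] pointing down, gripper open.
Joint ranges: [-2.82, 2.82], [-0.49, 2.23], [-1.37, 1.46], [0, 2.46], [-1.36, 4.5], [0.23, 2], [-2.94, 2.94]. Speed limits (rad/s): [2.57, 2.57, 3.14, 3.14, 3.14, 3.14, 3.14].

### API

Orientations are given as a unit quaternion [w, x, y, z].
In Python, from workcell import robot gives the robot as it stands.
- The arm moves only by the tool play_rows, never from a script. Its argument "commands" is a list of rows, each an object with "delta_rot": the turn, a rotation vector about the tool's x, y, z in degrees, a list of three; "slide": the shift along the tool's x, y, z in mm, a list of three; "grip": the closure in counts, from 0 (fully open) to 255 (shut). A call has 1 to 12 rows; each row shifts and turns the commanded pose from where the row before left it, along the tool's axes as they then stand; what a row does not reach is not made up. A row lasts 1/10 s, in which the tool goes at most 50 mm and 8.59 degrees, less where a joint would pass 70% of its speed; a pose out of reach is approached as far as the arm can. A call is refused whole if a number of a shift passes 50 or a number of a turn 8.59, either way. A call with a gripper value outside its range is refused whole. The fingers move at their own pace and stop on an object; "grip_force" is the grip in N (left out, the last holds). Time passes only in rows, so rows that do not move let the fingers close. It gives the time, the measured TCP pose, the force, the opening and the grip force at its end, in the units of the state.
- robot.observe(): the state, without advancing time (a new reading comes with each control period).
- robot.read_camera(name): name is "side" or "top"; returns a dict with "image" (420x560x3 uint8, red, green, blue), "K" (3x3 intrinsics, pixels), "extrinsics" (4x4, takes a point from camera to world coordinates). Camera axes: x right, y down, z forward; pixel columns grow to the right and rows downward; lengths in mm; the calibration is good to about 2 mm. A picture is of the moment at which its call begins. There is no depth.
- robot.sign_off(): hands the job in; it is judged then, once.
The state is a dict: "t": time; "joints": joint angles; "qvel": joint speeds; "joint_torque": joint torques, N m; "tcp_pos": TCP position; "ee_rot": TCP orientation; "ft_force": force on the tool from outside, world axes, zero at the start; "ft_torque": the same for the moment, N m; "opening": finger opening in mm; "finger_force": force on a finger pad.
Only numpy, scipy, OpenCV 4.12 (cv2) and the standard library are available. Lean on these libraries where they do the work, as an engineer would, in place of code of your own. Each camera call takes 0.05 s, during which the arm holds its last target. There are 200 camera calls.

## Working session

There is one attempt and no reset: what is moved stays moved. The work goes in short steps, Python scripts to look and compute and a tool call to move; the robot and the scene stay as the last step left them, time stands still between calls to the robot, and variables do not carry over. Pictures are saved under pics/ and viewed, at most 10 in all, crops included, and the job is handed in when it is done.

Besides the shell and the picture viewer there is one more tool, called after "Call:" as a command line: name --argument value ..., lists and objects as JSON in quotes. play_rows: Moves the arm, as the interface text tells. Its arguments: {"type":"object","properties":{"commands":{"type":"array","items":{"type":"object","properties":{"delta_rot":{"type":"array","items":{"type":"number"}},"slide":{"type":"array","items":{"type":"number"}},"grip":{"type":"number"}}}},"grip_force":{"type":"number"}},"required":["commands"]}

```bash
mkdir -p pics
cat > h.py <<'E'
import numpy as np, cv2
from workcell import robot
def cam(n):
    c=robot.read_camera(n); return c["image"],np.array(c["K"]),np.array(c["extrinsics"])
def ray(K,E,u,v,z):
    d=E[:3,:3]@np.linalg.solve(K,[u,v,1.0]); o=E[:3,3]; return o+d*(z-o[2])/d[2]
def proj(K,E,P):
    q=E[:3,:3].T@(np.array(P,float)-E[:3,3]); q=K@q; return q[:2]/q[2]
E
python3 - <<'E'
from h import *
for n in("top","side"):
    im,K,E=cam(n); cv2.imwrite(f"pics/{n}0.png",im[:,:,::-1]); np.savez(f"{n}.npz",im=im,K=K,E=E); print(n,K.tolist(),E.round(3).tolist())
s=robot.observe(); print(s)
E
```

```text
top [[537.6482308009465, 0.0, 284.2851544033289], [0.0, 537.6482308009465, 210.93712155500302], [0.0, 0.0, 1.0]] [[0.056, -0.976, 0.212, 284.38], [-0.998, -0.054, 0.013, -8.35], [-0.001, -0.212, -0.977, 1341.111], [0.0, 0.0, 0.0, 1.0]]
side [[457.8886823035773, 0.0, 288.78508546897933], [0.0, 457.8886823035773, 209.7935620679765], [0.0, 0.0, 1.0]] [[-0.987, -0.125, 0.098, 463.789], [-0.159, 0.75, -0.642, 647.312], [0.007, -0.649, -0.76, 861.255], [0.0, 0.0, 0.0, 1.0]]
{'t': 0.1, 'joints': array([-1.20000206,  0.39909761,  0.04506752,  1.53771531, -0.01872587,
        1.20690051, -0.05070278]), 'qvel': array([-2.37893344e-03, -1.40174455e-03,  7.82846806e-04, -2.26970341e-03,
        4.86031903e-04,  6.93058896e-06,  5.73111738e-04]), 'joint_torque': array([ 3.54630312e-03, -4.76268196e+01,  1.36996061e+00, -2.54947668e+01,
        1.19166294e-02,  5.00763752e-03,  1.68435412e-05]), 'tcp_pos': array([293.99428314, 579.09701708, 230.39838074]), 'ee_rot': array([-1.45952716e-04,  2.32707879e-01,  9.72546308e-01, -8.36665721e-04]), 'ft_force': array([-0.80136899,  1.04240548, -0.09362665]), 'ft_torque': array([ 0.04144961, -0.01129563, -0.00726106]), 'finger_force': 0.0, 'opening': 85.3467995822664}
```

View pics/top0.png

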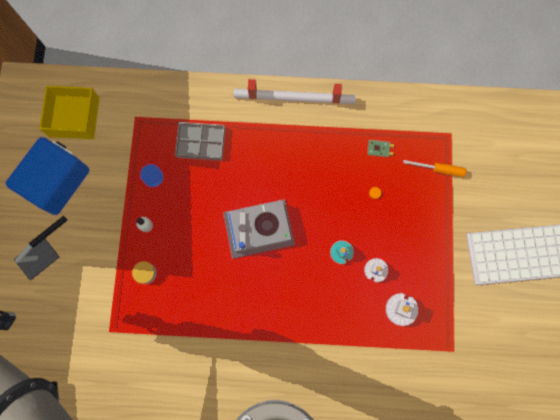

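View pics/side0.png

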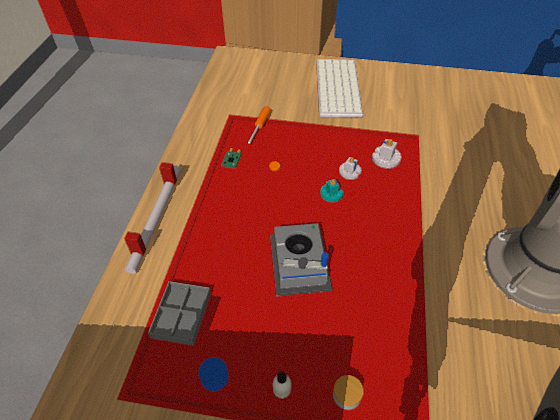

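The top picture shows three sensor-like things: turquoise (342,252), small aluminium (376,270) and large aluminium (402,309). The one meant is (376,270), the smaller of the two aluminium ones. The fixture bore is at (266,223). I'll confirm with one enlarged crop.

Run:
```python
from h import *
t=np.load("top.npz");s=np.load("side.npz")
def crop(im,u,v,w,h,k): return cv2.resize(im[v:v+h,u:u+w],None,fx=k,fy=k,interpolation=cv2.INTER_CUBIC)
a=np.hstack([crop(t["im"],322,235,100,75,4)[:300],crop(t["im"],215,190,100,75,4)])
b=np.hstack([crop(s["im"],315,130,100,75,4),crop(s["im"],260,222,100,75,4)])
cv2.imwrite("pics/crop1.png",np.vstack([a,b])[:,:,::-1])
```

```text
(no output)
```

View pics/crop1.png

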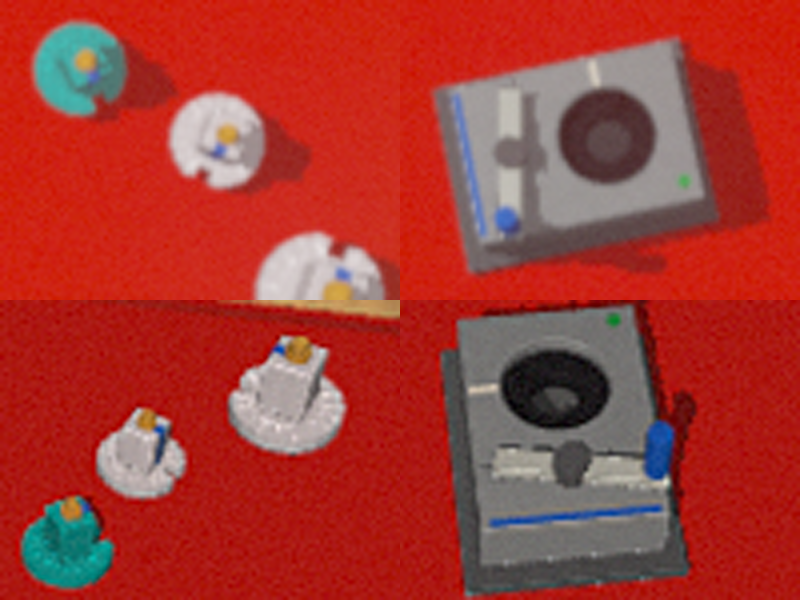

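The crop confirms it. The small aluminium sensor's flange is about 24 px ≈ 57 mm across, its notch points image-down, and the larger aluminium one is clearly bigger. The fixture's index mark points image-up, and the clamp's bar is up with its knob down at about (242,244).

Run:
```python
from h import *
t=np.load("top.npz");s=np.load("side.npz")
T=lambda x,y,u0,v0:(u0+(x+.5)/4-.5,v0+(y+.5)/4-.5)
R=lambda c,p,z:ray(c["K"],c["E"],*p,z)
a=lambda d:np.arctan2(d[1],d[0])
print("sensor flange top",R(t,T(217,141,322,235),20),"side",R(s,T(141.5,161,315,130),20))
print("conn top",R(t,T(228,133,322,235),59),"side",R(s,T(147,117,315,130),59))
f=R(t,T(217,141,322,235),20); n=R(t,T(203,175,322,235),20); print("notch yaw",a(n-f),np.linalg.norm(n-f), "side",a(R(s,T(180,165,315,130),20)-R(s,T(141.5,161,315,130),20)))
b=R(t,T(207,136,215,190),45);bs=R(s,T(155,88,260,222),45);print("bore",b,bs)
p=R(t,T(111,153,215,190),56);ps=R(s,T(173,155,260,222),56);print("pivot",p,ps,"d",np.linalg.norm((p-b)[:2]),np.linalg.norm((ps-bs)[:2]),"fix yaw",a(p-b)-np.pi/2,a(ps-bs)-np.pi/2)
k=R(t,T(107,214,215,190),91);ks=R(s,T(260,130,260,222),91);print("knob",k,ks,np.linalg.norm((k-p)[:2]),"yaw",a(k-p),a(ks-ps))
e=[R(t,T(x,y,215,190),45) for x,y in((35,88),(280,40),(303,190),(70,240))]
print("block edges yaw",a(e[0]-e[1])-np.pi/2,a(e[1]-e[2]),a(e[0]-e[3]),[np.linalg.norm(e[i]-e[i-1]) for i in range(4)])
print([ (e[0]+e[1]+e[2]+e[3])/4])
m=R(t,T(193,72,215,190),45);print("mark",a(m-b))
# blob of sensor in both
for c,nm,u,v in((t,"top",375.9,270),(s,"side",350,170)):
    im=c["im"].astype(int);mk=((im[:,:,1]>90)&(im[:,:,2]>90)).astype(np.uint8)
    k_,lab,st,ce=cv2.connectedComponentsWithStats(mk);l=lab[int(v),int(u)-6] or lab[int(v)+4,int(u)-6];print(nm,st[l],ce[l])
```

```text
sensor flange top [ 434.94298171 -223.63910777   20.        ] side [ 435.85632966 -224.95271771   20.        ]
conn top [ 435.63113146 -223.73742922   59.        ] side [ 436.60121584 -225.01908315   59.        ]
notch yaw 2.7759811175730937 22.78099829841137 side -3.123150884530503
bore [530.70190945  50.92631781  45.        ] [532.24377213  51.44352237  45.        ]
pivot [514.89386315 107.98478131  56.        ] [515.56642248 101.25710834  56.        ] d 59.207791584564724 52.531203470754555 fix yaw 0.27027106245749377 0.32306565997736025
knob [472.17017744 104.53858211  91.        ] [471.56520291 102.49774568  91.        ] 42.86244987043537 yaw -3.061104418069691 3.1134045999446744
block edges yaw 0.25404670015351716 0.20352892376191511 0.2997459216762244 [np.float64(97.31860932670013), np.float64(154.09568989384675), np.float64(95.13507184569866), np.float64(144.86264134026425)]
[array([527.73161724,  72.14380758,  45.        ])]
mark 0.27398478425318146
top [364 258  24  24 441] [375.87981859 269.47165533]
side [339 157  23  23 324] [349.42901235 169.55555556]
```

Run:
```python
from h import *
t=np.load("top.npz");s=np.load("side.npz")
def unwrap(c,x,y,z,rs):
    th=np.radians(np.arange(0,360,2)); out=[]
    for r in rs:
        P=[proj(c["K"],c["E"],(x+r*np.cos(a),y+r*np.sin(a),z)) for a in th]
        P=np.array(P,np.float32); out.append(cv2.remap(c["im"],P[:,0:1],P[:,1:2],cv2.INTER_LINEAR)[:,0])
    return th,np.array(out).astype(float)
for c,n,x,y in((t,"top",435.3,-223.7),(s,"side",436.2,-225)):
    th,o=unwrap(c,x,y,20,[22,24,26])
    w=np.clip(150-o[:,:,1].mean(0),0,None); w=w*((th>2)&(th<4.2)); print(n,"notch",(w*th).sum()/w.sum(),w.max(), [int(v) for v in o[:,:,1].mean(0)[60:115:2]])
    im=c["im"].astype(int); b=(im[:,:,2]>im[:,:,0]+40)&(im[:,:,2]>im[:,:,1]+25); v,u=np.nonzero(b); q=proj(c["K"],c["E"],(x,y,50)); m=np.hypot(u-q[0],v-q[1])<9
    p=ray(c["K"],c["E"],u[m].mean(),v[m].mean(),50);print("blue",m.sum(),u[m].mean(),v[m].mean(),p)
pics=[]
for c,n,x,y in((t,"top",530.7,50.9),(s,"side",532.2,51.4)):
    G=np.mgrid[-36:36.1:.2,-36:36.1:.2]  # world x up, y left
    H=[proj(c["K"],c["E"],(x+a,y+b,40)) for a,b in((36,36),(36,-36),(-36,-36),(-36,36))]
    M=cv2.getPerspectiveTransform(np.float32(H),np.float32([[0,0],[400,0],[400,400],[0,400]]))
    w=cv2.warpPerspective(c["im"],M,(400,400),flags=cv2.INTER_CUBIC).astype(float); pics.append(np.clip(w*3,0,255).astype(np.uint8))
cv2.imwrite("pics/bore.png",np.hstack(pics)[:,:,::-1])
print("turq",ray(t["K"],t["E"],342,252,20))
```

```text
top notch 2.7986501909981114 94.66666666666666 [199, 198, 200, 205, 208, 198, 174, 129, 81, 57, 60, 90, 134, 167, 192, 196, 197, 196, 195, 196, 196, 196, 197, 200, 205, 204, 196, 175]
blue 5 376.4 272.2 [ 426.01991289 -220.11553417   50.        ]
side notch 3.6856987722626937 85.0 [173, 169, 170, 172, 173, 171, 160, 139, 121, 119, 137, 151, 158, 162, 170, 177, 180, 184, 179, 173, 175, 181, 184, 181, 177, 175, 167, 148]
blue 12 354.5 164.5 [ 426.94806581 -215.25495271   50.        ]
turq [ 474.50255969 -139.14808691   20.        ]
```

View pics/bore.png

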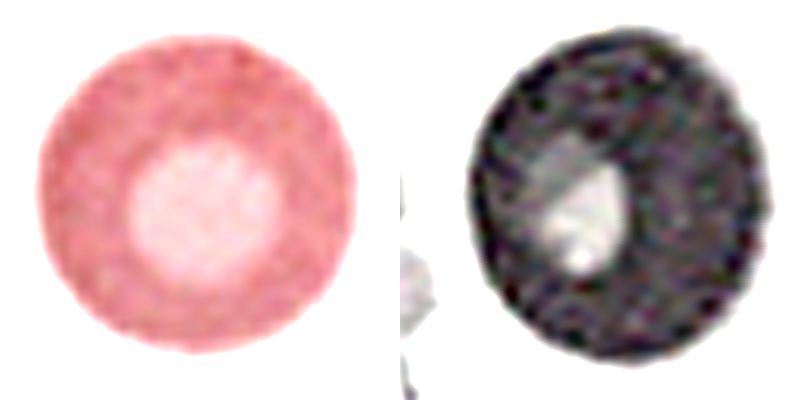

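The key isn't readable: only a weak dark patch in the rectified bore, at about (245,60). I'll find it by turning. Moving to the sensor now.

Call:
play_rows --commands '[{"slide":[-31.5,-24,0],"delta_rot":[0,0,0],"grip":80},{"slide":[-31.5,-24,0],"delta_rot":[0,0,0],"grip":80},{"slide":[-31.5,-24,0],"delta_rot":[0,0,0],"grip":80},{"slide":[-31.5,-24,0],"delta_rot":[0,0,0],"grip":80},{"slide":[-31.5,-24,0],"delta_rot":[0,0,0],"grip":80},{"slide":[-31.5,-24,0],"delta_rot":[0,0,0],"grip":80},{"slide":[-31.5,-24,0],"delta_rot":[0,0,0],"grip":80},{"slide":[-31.5,-24,0],"delta_rot":[0,0,0],"grip":80},{"slide":[-31.5,-24,0],"delta_rot":[0,0,0],"grip":80},{"slide":[-31.5,-24,0],"delta_rot":[0,0,0],"grip":80},{"slide":[-31.5,-24,0],"delta_rot":[0,0,0],"grip":80},{"slide":[-31.5,-24,0],"delta_rot":[0,0,0],"grip":80}]' --grip_force 40

```text
t: 1.3
tcp_pos: [501.1, 150.1, 231.1]
ee_rot: [-0.0, 0.233, 0.973, -0.0]
ft_force: [1.4, 0.2, 0.7]
opening: 58.5
finger_force: 0.0
```

Call:
play_rows --commands '[{"slide":[-9.3,-30.2,0],"delta_rot":[0,0,0],"grip":80},{"slide":[-9.3,-30.2,0],"delta_rot":[0,0,0],"grip":80},{"slide":[-9.3,-30.2,0],"delta_rot":[0,0,0],"grip":80},{"slide":[-9.3,-30.2,0],"delta_rot":[0,0,0],"grip":80},{"slide":[-9.3,-30.2,0],"delta_rot":[0,0,0],"grip":80},{"slide":[-9.3,-30.2,0],"delta_rot":[0,0,0],"grip":80},{"slide":[-9.3,-30.2,0],"delta_rot":[0,0,0],"grip":80},{"slide":[-9.3,-30.2,0],"delta_rot":[0,0,0],"grip":80},{"slide":[-9.3,-30.2,0],"delta_rot":[0,0,0],"grip":80},{"slide":[-9.3,-30.2,0],"delta_rot":[0,0,0],"grip":80},{"slide":[-9.3,-30.2,0],"delta_rot":[0,0,0],"grip":80},{"slide":[-9.3,-30.2,0],"delta_rot":[0,0,-5],"grip":80}]'

```text
t: 2.5
tcp_pos: [435.8, -223.0, 231.0]
ee_rot: [-0.0, 0.189, 0.982, 0.0]
ft_force: [0.0, 0.0, -0.4]
opening: 58.6
finger_force: 0.0
```

```bash
cat >> h.py <<'E'
from scipy.spatial.transform import Rotation as Ro
def st():
    s=robot.observe(); w,x,y,z=s["ee_rot"]; R=Ro.from_quat([x,y,z,w]).as_matrix()
    print("t",round(s["t"],2),"tcp",s["tcp_pos"].round(1),"yaw_y",round(np.arctan2(R[1,1],R[0,1]),3),"tilt",R[:2,2].round(4),"F",s["ft_force"].round(1),"M",s["ft_torque"].round(2),"op",round(s["opening"],1),"ff",round(s["finger_force"],1),"j7",s["joints"][6].round(2))
    return s,R
def to(P):
    s,R=st(); print("slide",(R.T@(np.array(P)-s["tcp_pos"])).round(1))
E
python3 - <<'E'
from h import *
to((435.8,-224.2,27))
E
```

```text
t 2.5 tcp [ 435.8 -223.   231. ] yaw_y 1.191 tilt [-0.0003  0.0005] F [ 0.   0.  -0.4] M [ 0.01 -0.03  0.01] op 58.6 ff 0.0 j7 1.66
slide [ -0.6  -1.2 204. ]
```

Call:
play_rows --commands '[{"slide":[-0.6,-1.2,25],"delta_rot":[0,0,0],"grip":80},{"slide":[0,0,25],"delta_rot":[0,0,0],"grip":80},{"slide":[0,0,25],"delta_rot":[0,0,0],"grip":80},{"slide":[0,0,25],"delta_rot":[0,0,0],"grip":80},{"slide":[0,0,25],"delta_rot":[0,0,0],"grip":80},{"slide":[0,0,25],"delta_rot":[0,0,0],"grip":80},{"slide":[0,0,20],"delta_rot":[0,0,0],"grip":80},{"slide":[0,0,10],"delta_rot":[0,0,0],"grip":80},{"slide":[0,0,0],"delta_rot":[0,0,0],"grip":80}]'

```text
t: 3.4
tcp_pos: [435.4, -222.8, 50.1]
ee_rot: [-0.002, 0.19, 0.982, 0.0]
ft_force: [0.8, -0.0, 0.1]
opening: 58.6
finger_force: 0.0
```

Run:
```python
from h import *
to((435.8,-224.2,27))
P=[]
for n,u,v in(("top",316,205),("side",290,95)):
    im,K,E=cam(n); P.append(cv2.resize(im[v:v+100,u:u+100],None,fx=4,fy=4,interpolation=cv2.INTER_CUBIC))
cv2.imwrite("pics/gr.png",np.hstack(P)[:,:,::-1])
```

```text
t 3.4 tcp [ 435.4 -222.8   50.1] yaw_y 1.188 tilt [-0.0029  0.0009] F [ 0.8 -0.   0.1] M [0.04 0.02 0.  ] op 58.6 ff 0.0 j7 1.86
slide [-0.9 -1.1 23.1]
```

View pics/gr.png

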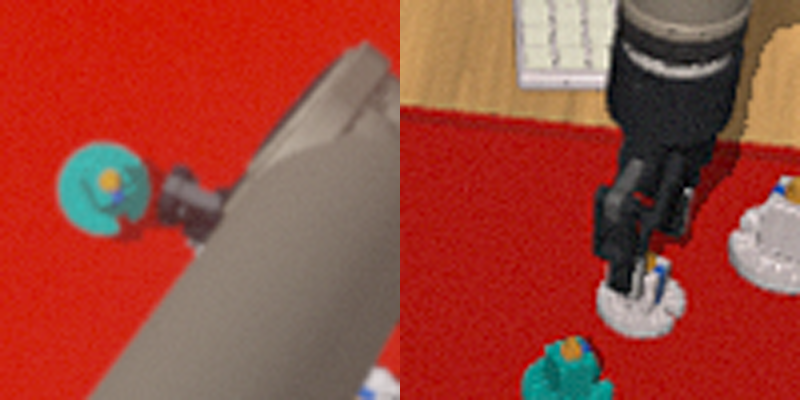

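The fingers straddle the sensor's body, and the turquoise one is clear of them. Lowering the rest and gripping.

Call:
play_rows --commands '[{"slide":[-0.9,-1.1,12],"delta_rot":[0,0,0],"grip":80},{"slide":[0,0,10],"delta_rot":[0,0,0],"grip":80},{"slide":[0,0,0],"delta_rot":[0,0,0],"grip":80},{"slide":[0,0,0],"delta_rot":[0,0,0],"grip":150},{"slide":[0,0,0],"delta_rot":[0,0,0],"grip":255},{"slide":[0,0,0],"delta_rot":[0,0,0],"grip":255},{"slide":[0,0,0],"delta_rot":[0,0,0],"grip":255},{"slide":[0,0,0],"delta_rot":[0,0,0],"grip":255},{"slide":[0,0,0],"delta_rot":[0,0,0],"grip":255}]' --grip_force 50

```text
t: 4.4
tcp_pos: [437.2, -224.8, 29.6]
ee_rot: [0.0, 0.19, 0.982, 0.0]
ft_force: [-0.3, 0.3, 3.6]
opening: 23.1
finger_force: 49.6
```

Run:
```python
from h import *
st()
```

```text
t 4.4 tcp [ 437.2 -224.8   29.6] yaw_y 1.188 tilt [ 0.0007 -0.0001] F [-0.3  0.3  3.6] M [-0.    0.13 -0.03] op 23.1 ff 49.6 j7 1.89
```

Call:
play_rows --commands '[{"slide":[0,0,-10],"delta_rot":[0,0,0],"grip":255},{"slide":[0,0,-30],"delta_rot":[0,0,0],"grip":255},{"slide":[0,0,-30],"delta_rot":[0,0,0],"grip":255},{"slide":[0,0,-30],"delta_rot":[0,0,0],"grip":255},{"slide":[0,0,-20],"delta_rot":[0,0,0],"grip":255},{"slide":[0,0,0],"delta_rot":[0,0,0],"grip":255}]'

```text
t: 5.0
tcp_pos: [438.8, -225.5, 152.1]
ee_rot: [0.003, 0.19, 0.982, 0.0]
ft_force: [-0.0, -0.3, -1.8]
opening: 22.9
finger_force: 49.4
```

Call:
play_rows --commands '[{"slide":[1.6,29,0],"delta_rot":[0,0,0],"grip":255},{"slide":[1.6,29,0],"delta_rot":[0,0,0],"grip":255},{"slide":[1.6,29,0],"delta_rot":[0,0,0],"grip":255},{"slide":[1.6,29,0],"delta_rot":[0,0,0],"grip":255},{"slide":[1.6,29,0],"delta_rot":[0,0,0],"grip":255},{"slide":[1.6,29,0],"delta_rot":[0,0,0],"grip":255},{"slide":[1.6,29,0],"delta_rot":[0,0,0],"grip":255},{"slide":[1.6,29,0],"delta_rot":[0,0,0],"grip":255},{"slide":[1.6,29,0],"delta_rot":[0,0,0],"grip":255},{"slide":[1.6,29,0],"delta_rot":[0,0,0],"grip":255}]'

```text
t: 6.0
tcp_pos: [529.4, 51.4, 147.9]
ee_rot: [-0.001, 0.19, 0.982, -0.0]
ft_force: [0.3, -0.7, -0.7]
opening: 23.2
finger_force: 49.4
```

Call:
play_rows --commands '[{"slide":[0,0,0],"delta_rot":[0,0,8.5],"grip":255},{"slide":[0,0,0],"delta_rot":[0,0,8.5],"grip":255},{"slide":[0,0,0],"delta_rot":[0,0,8.5],"grip":255},{"slide":[0,0,0],"delta_rot":[0,0,8.5],"grip":255},{"slide":[0,0,0],"delta_rot":[0,0,8.5],"grip":255},{"slide":[0,0,0],"delta_rot":[0,0,8.5],"grip":255},{"slide":[0,0,0],"delta_rot":[0,0,8.5],"grip":255},{"slide":[0,0,0],"delta_rot":[0,0,8.5],"grip":255},{"slide":[0,0,0],"delta_rot":[0,0,8.5],"grip":255},{"slide":[0,0,0],"delta_rot":[0,0,8.5],"grip":255},{"slide":[0,0,0],"delta_rot":[0,0,8.5],"grip":255}]'

```text
t: 7.1
tcp_pos: [529.2, 50.3, 148.0]
ee_rot: [-0.0, 0.847, 0.532, -0.001]
ft_force: [0.4, -0.0, -2.0]
opening: 23.0
finger_force: 49.5
```

Call:
play_rows --commands '[{"slide":[0,0,0],"delta_rot":[0,0,8.5],"grip":255},{"slide":[0,0,0],"delta_rot":[0,0,8.5],"grip":255},{"slide":[0,0,0],"delta_rot":[0,0,8.5],"grip":255},{"slide":[0,0,0],"delta_rot":[0,0,8.5],"grip":255},{"slide":[0,0,0],"delta_rot":[0,0,8.5],"grip":255},{"slide":[0,0,0],"delta_rot":[0,0,8.5],"grip":255},{"slide":[0,0,0],"delta_rot":[0,0,8.5],"grip":255},{"slide":[0,0,0],"delta_rot":[0,0,8.5],"grip":255},{"slide":[0,0,0],"delta_rot":[0,0,8.5],"grip":255},{"slide":[0,0,0],"delta_rot":[0,0,8.5],"grip":255},{"slide":[0,0,0],"delta_rot":[0,0,8.5],"grip":255},{"slide":[0,0,0],"delta_rot":[0,0,0],"grip":255}]'

```text
t: 8.3
tcp_pos: [529.3, 50.3, 147.9]
ee_rot: [0.001, 0.968, -0.25, -0.001]
ft_force: [-0.0, 0.2, -2.5]
opening: 22.9
finger_force: 49.5
```

Run:
```python
from h import *
to((531.5,51.2,100))
P=[]
for n,u,v in(("top",215,170),("side",240,150)):
    im,K,E=cam(n); P.append(cv2.resize(im[v:v+130,u:u+100],None,fx=4,fy=4,interpolation=cv2.INTER_CUBIC))
cv2.imwrite("pics/ab.png",np.hstack(P)[:,:,::-1])
```

```text
t 8.3 tcp [529.3  50.3 147.9] yaw_y -2.075 tilt [-0.0023 -0.002 ] F [-0.   0.2 -2.5] M [-0.04 -0.    0.05] op 22.9 ff 49.5 j7 -1.68
slide [ 1.5 -2.  47.9]
```

View pics/ab.png

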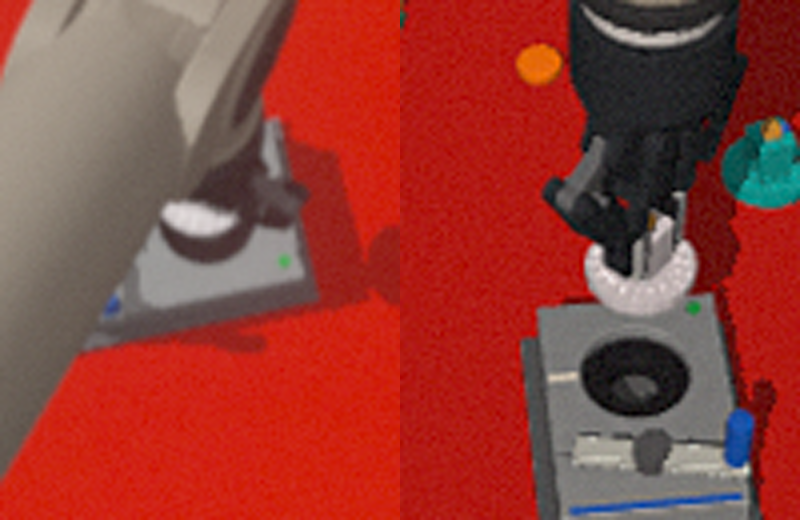

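The side view shows the sensor held upright over the bore, its flange centred about (300,217) in the full side image. The clamp is untouched.

Run:
```python
from h import *
s=np.load("side.npz");t=np.load("top.npz")
for z in(134,138,140):print(ray(s["K"],s["E"],299.9,216.6,z))
im,K,E=cam("side")
# bore centre by ellipse fit to dark region, before the arm came in
for c,u,v in((t,266,223),(s,298,244)):
    g=c["im"].max(2); m=((g<95)).astype(np.uint8); n,l,stt,ce=cv2.connectedComponentsWithStats(m); print(np.bincount(l[v-9:v+9,u-9:u+9].ravel()).argmax(), [ (stt[i].tolist(),ce[i].round(1)) for i in set(l[v-9:v+9,u-9:u+9].ravel()) if i])
```

```text
[531.70342238  47.64833048 134.        ]
[531.32988338  50.94656    138.        ]
[531.14311388  52.59567477 140.        ]
29 [([255, 213, 23, 23, 396], array([266. , 223.7]))]
106 [([285, 234, 28, 21, 463], array([298.3, 243.7]))]
```

Call:
play_rows --commands '[{"slide":[0,-1.6,15],"delta_rot":[0,0,0],"grip":255},{"slide":[0,0,20],"delta_rot":[0,0,0],"grip":255},{"slide":[0,0,20],"delta_rot":[0,0,0],"grip":255},{"slide":[0,0,14],"delta_rot":[0,0,0],"grip":255},{"slide":[0,0,8],"delta_rot":[0,0,0],"grip":255},{"slide":[0,0,0],"delta_rot":[0,0,0],"grip":255},{"slide":[0,0,0],"delta_rot":[0,0,0],"grip":255}]'

```text
t: 9.15
tcp_pos: [531.6, 51.6, 72.6]
ee_rot: [-0.0, 0.968, -0.25, 0.0]
ft_force: [0.6, -0.2, -1.4]
opening: 22.7
finger_force: 49.5
```

Run:
```python
from h import *
st()
```

```text
t 9.15 tcp [531.6  51.6  72.6] yaw_y -2.075 tilt [0.0008 0.0001] F [ 0.6 -0.2 -1.4] M [ 0.   -0.03  0.  ] op 22.7 ff 49.5 j7 -1.61
```

Call:
play_rows --commands '[{"slide":[-1.3,0.5,0],"delta_rot":[0,0,0],"grip":255},{"slide":[0,0,2],"delta_rot":[0,0,0],"grip":255},{"slide":[0,0,2],"delta_rot":[0,0,0],"grip":255},{"slide":[0,0,2],"delta_rot":[0,0,0],"grip":255},{"slide":[0,0,1],"delta_rot":[0,0,0],"grip":255},{"slide":[0,0,0],"delta_rot":[0,0,0],"grip":255}]'

```text
t: 9.75
tcp_pos: [529.6, 52.0, 65.1]
ee_rot: [0.0, 0.968, -0.25, -0.0]
ft_force: [0.6, 0.0, -1.2]
opening: 22.8
finger_force: 49.5
```

Run:
```python
from h import *
st()
```

```text
t 9.75 tcp [529.6  52.   65.1] yaw_y -2.075 tilt [-0.0003  0.0001] F [ 0.6  0.  -1.2] M [-0.    0.01  0.  ] op 22.8 ff 49.5 j7 -1.6
```

Call:
play_rows --commands '[{"slide":[0,0,1],"delta_rot":[0,0,0],"grip":255},{"slide":[0,0,1],"delta_rot":[0,0,0],"grip":255},{"slide":[0,0,0],"delta_rot":[0,0,0],"grip":255}]'

```text
t: 10.05
tcp_pos: [529.7, 52.0, 63.2]
ee_rot: [-0.0, 0.968, -0.25, -0.0]
ft_force: [0.1, -0.1, -0.9]
opening: 23.0
finger_force: 49.5
```

Run:
```python
from h import *
st()
```

```text
t 10.05 tcp [529.7  52.   63.2] yaw_y -2.075 tilt [-0.0001  0.0001] F [ 0.1 -0.1 -0.9] M [-0.   -0.03 -0.06] op 23.0 ff 49.5 j7 -1.6
```

Call:
play_rows --commands '[{"slide":[0,0,1],"delta_rot":[0,0,0],"grip":255},{"slide":[0,0,0],"delta_rot":[0,0,0],"grip":255}]'

```text
t: 10.25
tcp_pos: [529.8, 51.8, 62.2]
ee_rot: [0.0, 0.968, -0.25, 0.0]
ft_force: [1.6, 0.4, -1.5]
opening: 23.0
finger_force: 49.5
```

Run:
```python
from h import *
st()
```

```text
t 10.25 tcp [529.8  51.8  62.2] yaw_y -2.076 tilt [ 0.0001 -0.0003] F [ 1.6  0.4 -1.5] M [-0.1  -0.05 -0.02] op 23.0 ff 49.5 j7 -1.59
```

Call:
play_rows --commands '[{"slide":[0.5,0,1],"delta_rot":[0,0,0],"grip":255},{"slide":[0,0,0],"delta_rot":[0,0,0],"grip":255}]'

```text
t: 10.45
tcp_pos: [530.2, 51.6, 61.2]
ee_rot: [0.0, 0.968, -0.25, 0.0]
ft_force: [0.1, -1.1, -1.6]
opening: 23.0
finger_force: 49.5
```

Run:
```python
from h import *
st()
```

```text
t 10.45 tcp [530.2  51.6  61.2] yaw_y -2.076 tilt [ 0.0001 -0.0001] F [ 0.1 -1.1 -1.6] M [-0.11  0.02 -0.04] op 23.0 ff 49.5 j7 -1.59
```

Call:
play_rows --commands '[{"slide":[0,0,1],"delta_rot":[0,0,0],"grip":255},{"slide":[0,0,0],"delta_rot":[0,0,0],"grip":255}]'

```text
t: 10.65
tcp_pos: [530.2, 51.6, 60.5]
ee_rot: [-0.0, 0.968, -0.25, 0.0]
ft_force: [-0.8, -0.6, 1.0]
opening: 22.9
finger_force: 49.8
```

Run:
```python
from h import *
st()
```

```text
t 10.65 tcp [530.2  51.6  60.5] yaw_y -2.076 tilt [0.0001 0.0001] F [-0.8 -0.6  1. ] M [-0.12  0.13 -0.01] op 22.9 ff 49.8 j7 -1.59
```

Call:
play_rows --commands '[{"slide":[0,0,1],"delta_rot":[0,0,0],"grip":255},{"slide":[0,0,0.5],"delta_rot":[0,0,0],"grip":255},{"slide":[0,0,0],"delta_rot":[0,0,0],"grip":255}]'

```text
t: 10.95
tcp_pos: [530.3, 51.6, 59.1]
ee_rot: [-0.0, 0.968, -0.25, 0.0]
ft_force: [-1.4, -1.0, 4.6]
opening: 23.0
finger_force: 50.1
```

Run:
```python
from h import *
st()
```

```text
t 10.95 tcp [530.3  51.6  59.1] yaw_y -2.076 tilt [0.0003 0.0002] F [-1.4 -1.   4.6] M [-0.09  0.29  0.  ] op 23.0 ff 50.1 j7 -1.59
```

Call:
play_rows --commands '[{"slide":[0,0,0],"delta_rot":[0,0,-2],"grip":255},{"slide":[0,0,0],"delta_rot":[0,0,-2],"grip":255},{"slide":[0,0,0],"delta_rot":[0,0,0],"grip":255}]'

```text
t: 11.25
tcp_pos: [530.5, 51.0, 59.1]
ee_rot: [0.0, 0.977, -0.215, 0.001]
ft_force: [-0.5, -2.7, 4.6]
opening: 23.2
finger_force: 50.2
```

Run:
```python
from h import *
st()
```

```text
t 11.25 tcp [530.5  51.   59.1] yaw_y -2.005 tilt [ 0.0009 -0.0005] F [-0.5 -2.7  4.6] M [-0.6   0.08 -0.04] op 23.2 ff 50.2 j7 -1.53
```

Call:
play_rows --commands '[{"slide":[0,0,0],"delta_rot":[0,0,-2],"grip":255},{"slide":[0,0,0],"delta_rot":[0,0,-2],"grip":255},{"slide":[0,0,0],"delta_rot":[0,0,0],"grip":255}]'

```text
t: 11.55
tcp_pos: [530.5, 51.3, 59.0]
ee_rot: [0.0, 0.983, -0.181, 0.0]
ft_force: [-1.1, -3.8, 3.3]
opening: 23.0
finger_force: 50.2
```

Run:
```python
from h import *
st()
```

```text
t 11.55 tcp [530.5  51.3  59. ] yaw_y -1.935 tilt [ 0.0009 -0.0003] F [-1.1 -3.8  3.3] M [-0.84 -0.01 -0.07] op 23.0 ff 50.2 j7 -1.48
```

Call:
play_rows --commands '[{"slide":[0,0.6,0],"delta_rot":[0,0,-2],"grip":255},{"slide":[0,0,0],"delta_rot":[0,0,-2],"grip":255},{"slide":[0,0,0],"delta_rot":[0,0,0],"grip":255}]'

```text
t: 11.85
tcp_pos: [530.3, 51.3, 58.9]
ee_rot: [-0.0, 0.989, -0.146, 0.0]
ft_force: [-0.0, -3.5, 4.5]
opening: 23.0
finger_force: 50.2
```

Run:
```python
from h import *
st()
```

```text
t 11.85 tcp [530.3  51.3  58.9] yaw_y -1.865 tilt [0.0007 0.0005] F [-0.  -3.5  4.5] M [-0.75 -0.15 -0.07] op 23.0 ff 50.2 j7 -1.42
```

Call:
play_rows --commands '[{"slide":[0,0.5,0],"delta_rot":[0,0,-2],"grip":255},{"slide":[0,0,0],"delta_rot":[0,0,-2],"grip":255},{"slide":[0,0,0],"delta_rot":[0,0,0],"grip":255}]'

```text
t: 12.15
tcp_pos: [529.3, 51.4, 58.3]
ee_rot: [-0.0, 0.994, -0.112, -0.001]
ft_force: [0.2, -2.8, -0.7]
opening: 23.2
finger_force: 49.6
```

Run:
```python
from h import *
st()
```

```text
t 12.15 tcp [529.3  51.4  58.3] yaw_y -1.794 tilt [-0.001   0.0008] F [ 0.2 -2.8 -0.7] M [-0.37 -0.12  0.02] op 23.2 ff 49.6 j7 -1.36
```

The push dropped to zero, so the key is in the notch. Lowering gently.

Call:
play_rows --commands '[{"slide":[0,0.3,1],"delta_rot":[0,0,0],"grip":255},{"slide":[0,0,0.5],"delta_rot":[0,0,0],"grip":255},{"slide":[0,0,0],"delta_rot":[0,0,0],"grip":255}]'

```text
t: 12.45
tcp_pos: [529.1, 51.1, 56.8]
ee_rot: [-0.0, 0.994, -0.112, -0.001]
ft_force: [0.0, 0.9, -1.7]
opening: 22.9
finger_force: 49.5
```

Run:
```python
from h import *
st()
```

```text
t 12.45 tcp [529.1  51.1  56.8] yaw_y -1.796 tilt [-0.0014  0.0008] F [ 0.   0.9 -1.7] M [-0.05  0.03  0.01] op 22.9 ff 49.5 j7 -1.36
```

Call:
play_rows --commands '[{"slide":[0,0,1],"delta_rot":[0,0,0],"grip":255},{"slide":[0,0,1],"delta_rot":[0,0,0],"grip":255},{"slide":[0,0,0.5],"delta_rot":[0,0,0],"grip":255},{"slide":[0,0,0],"delta_rot":[0,0,0],"grip":255}]'

```text
t: 12.85
tcp_pos: [529.6, 50.7, 54.6]
ee_rot: [-0.0, 0.994, -0.112, -0.0]
ft_force: [0.0, -0.8, -1.7]
opening: 22.9
finger_force: 49.5
```

Run:
```python
from h import *
st()
```

```text
t 12.85 tcp [529.6  50.7  54.6] yaw_y -1.796 tilt [-0.0004  0.0005] F [ 0.  -0.8 -1.7] M [0.13 0.03 0.01] op 22.9 ff 49.5 j7 -1.36
```

Call:
play_rows --commands '[{"slide":[0,0,0.5],"delta_rot":[0,0,0],"grip":255},{"slide":[0,0,0.5],"delta_rot":[0,0,0],"grip":255},{"slide":[0,0,0],"delta_rot":[0,0,0],"grip":255}]'

```text
t: 13.15
tcp_pos: [529.8, 50.6, 53.9]
ee_rot: [-0.0, 0.994, -0.112, 0.0]
ft_force: [0.0, 1.4, 0.1]
opening: 22.7
finger_force: 49.6
```

Run:
```python
from h import *
st()
```

```text
t 13.15 tcp [529.8  50.6  53.9] yaw_y -1.796 tilt [0.0001 0.0005] F [0.  1.4 0.1] M [0.15 0.06 0.02] op 22.7 ff 49.6 j7 -1.36
```

Call:
play_rows --commands '[{"slide":[0,0,0.4],"delta_rot":[0,0,0],"grip":255},{"slide":[0,0,0],"delta_rot":[0,0,0],"grip":255}]'

```text
t: 13.35
tcp_pos: [529.9, 50.5, 53.7]
ee_rot: [-0.0, 0.994, -0.112, 0.0]
ft_force: [-0.9, 0.6, 3.1]
opening: 23.1
finger_force: 50.1
```

Run:
```python
from h import *
st()
```

```text
t 13.35 tcp [529.9  50.5  53.7] yaw_y -1.796 tilt [0.0002 0.0006] F [-0.9  0.6  3.1] M [0.25 0.25 0.08] op 23.1 ff 50.1 j7 -1.36
```

Call:
play_rows --commands '[{"slide":[0,0,0],"delta_rot":[0,0,0],"grip":160},{"slide":[0,0,0],"delta_rot":[0,0,0],"grip":135},{"slide":[0,0,0],"delta_rot":[0,0,0],"grip":125},{"slide":[0,0,0],"delta_rot":[0,0,0],"grip":125},{"slide":[0,0,0],"delta_rot":[0,0,0],"grip":125}]'

```text
t: 13.85
tcp_pos: [529.8, 50.3, 53.4]
ee_rot: [0.0, 0.994, -0.112, 0.0]
ft_force: [0.5, 0.6, -0.1]
opening: 43.1
finger_force: 0.0
```

Run:
```python
from h import *
st()
```

```text
t 13.85 tcp [529.8  50.3  53.4] yaw_y -1.796 tilt [ 0.0001 -0.    ] F [ 0.5  0.6 -0.1] M [-0.06 -0.02  0.01] op 43.1 ff 0.0 j7 -1.36
```

Call:
play_rows --commands '[{"slide":[0,0,-15],"delta_rot":[0,0,0],"grip":125},{"slide":[0,0,-25],"delta_rot":[0,0,0],"grip":125},{"slide":[0,0,-30],"delta_rot":[0,0,0],"grip":125},{"slide":[0,0,-25],"delta_rot":[0,0,0],"grip":125},{"slide":[-23,-13.4,0],"delta_rot":[0,0,0],"grip":125},{"slide":[-23,-13.4,0],"delta_rot":[0,0,0],"grip":125},{"slide":[-23,-13.4,0],"delta_rot":[0,0,0],"grip":125},{"slide":[0,0,0],"delta_rot":[0,0,-8.5],"grip":125},{"slide":[0,0,0],"delta_rot":[0,0,-8.5],"grip":125},{"slide":[0,0,0],"delta_rot":[0,0,0],"grip":125}]'

```text
t: 14.85
tcp_pos: [471.6, 105.3, 149.4]
ee_rot: [-0.001, 0.999, 0.036, 0.001]
ft_force: [0.3, -0.2, -1.0]
opening: 43.7
finger_force: 0.0
```

Run:
```python
from h import *
to((471.2,104.8,64))
P=[]
for n,u,v in(("top",215,170),("side",240,180)):
    im,K,E=cam(n); P.append(cv2.resize(im[v:v+130,u:u+100],None,fx=4,fy=4,interpolation=cv2.INTER_CUBIC))
    print(n,"flange top expected",proj(K,E,(531,51.2,44)),"conn top",proj(K,E,(531,51.2,83)),"knob",proj(K,E,(471.2,104.8,91)))
cv2.imwrite("pics/seat.png",np.hstack(P)[:,:,::-1])
```

```text
t 14.85 tcp [471.6 105.3 149.4] yaw_y -1.499 tilt [0.001  0.0021] F [ 0.3 -0.2 -1. ] M [-0.02 -0.02  0.01] op 43.7 ff 0.0 j7 -1.38
slide [-0.5  0.6 85.4]
top flange top expected [266.28513324 223.57681357] conn top [265.73074113 220.48721351] knob [241.23404922 243.52722251]
side flange top expected [298.93799281 243.88050433] conn top [299.37629764 233.08984709] knob [324.6805667  255.06505887]
```

View pics/seat.png

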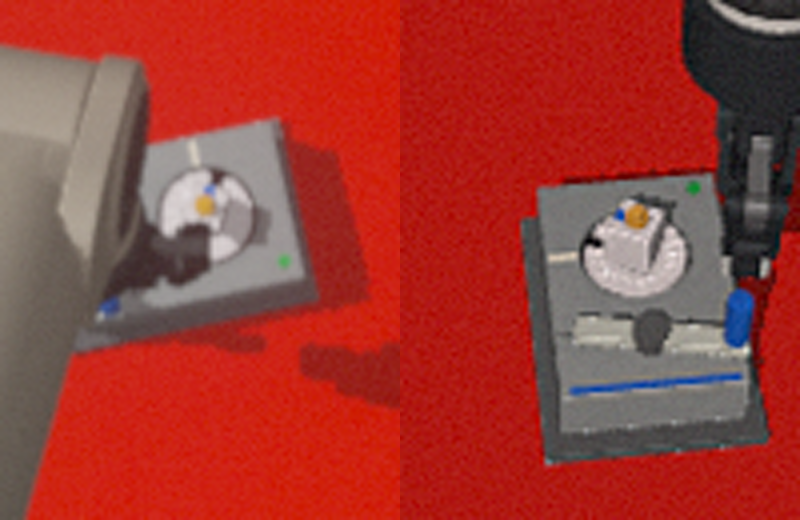

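The sensor sits flush with its connector top at (299,233.5) in the side image, where home predicts (299.4,233.1). The notch is over the black key, and the knob top is at about (325,253) as predicted. Descending on the knob.

Call:
play_rows --commands '[{"slide":[-0.5,0.5,20],"delta_rot":[0,0,0],"grip":125},{"slide":[0,0,20],"delta_rot":[0,0,0],"grip":125},{"slide":[0,0,20],"delta_rot":[0,0,0],"grip":125},{"slide":[0,0,15],"delta_rot":[0,0,0],"grip":125},{"slide":[0,0,9],"delta_rot":[0,0,0],"grip":125},{"slide":[0,0,0],"delta_rot":[0,0,0],"grip":125},{"slide":[0,0,0],"delta_rot":[0,0,0],"grip":192},{"slide":[0,0,0],"delta_rot":[0,0,0],"grip":192},{"slide":[0,0,0],"delta_rot":[0,0,0],"grip":192},{"slide":[0,0,0],"delta_rot":[0,0,0],"grip":192}]' --grip_force 20

```text
t: 15.95
tcp_pos: [471.3, 104.7, 64.9]
ee_rot: [-0.0, 0.999, 0.036, 0.0]
ft_force: [-0.2, -0.0, 0.2]
opening: 20.7
finger_force: 0.0
```

Run:
```python
from h import *
s,R=st()
piv=np.array([515.1,108.6]); d=s["tcp_pos"][:2]-piv; r=np.hypot(*d); a0=np.arctan2(d[1],d[0]); print("r",r,"ang",a0, a0%(2*np.pi))
```

```text
t 15.95 tcp [471.3 104.7  64.9] yaw_y -1.499 tilt [0.0009 0.0007] F [-0.2 -0.   0.2] M [-0.01  0.    0.02] op 20.7 ff 0.0 j7 -1.25
r 43.92554285899719 ang -3.052848126969414 3.230337180210172
```

Call:
play_rows --commands '[{"slide":[0.2,-4.5,0],"delta_rot":[0,0,5.73],"grip":192},{"slide":[0.2,-4.5,0],"delta_rot":[0,0,5.73],"grip":192},{"slide":[0.2,-4.5,0],"delta_rot":[0,0,5.73],"grip":192},{"slide":[0.2,-4.5,0],"delta_rot":[0,0,5.73],"grip":192},{"slide":[0.2,-4.5,0],"delta_rot":[0,0,5.73],"grip":192},{"slide":[0.2,-4.5,0],"delta_rot":[0,0,5.73],"grip":192}]'

```text
t: 16.55
tcp_pos: [476.8, 129.8, 64.7]
ee_rot: [0.0, 0.965, -0.263, 0.0]
ft_force: [-0.9, -1.9, 1.6]
opening: 21.3
finger_force: 1.1
```

```bash
cat >> h.py <<'E'
def kn():
    s,R=st(); d=s["tcp_pos"][:2]-np.array([515.1,108.6]); print("r",np.hypot(*d),"to go",np.arctan2(d[1],d[0])%(2*np.pi)-1.838)
E
python3 - <<'E'
from h import *
kn()
E
```

```text
t 16.55 tcp [476.8 129.8  64.7] yaw_y -2.104 tilt [ 0.0001 -0.0008] F [-0.9 -1.9  1.6] M [-0.43  0.12  0.02] op 21.3 ff 1.1 j7 -1.77
r 43.73063866884952 to go 0.7981930105477573
```

Call:
play_rows --commands '[{"slide":[0.1,-4.5,0],"delta_rot":[0,0,5.73],"grip":192},{"slide":[0.1,-4.5,0],"delta_rot":[0,0,5.73],"grip":192},{"slide":[0.1,-4.5,0],"delta_rot":[0,0,5.73],"grip":192},{"slide":[0.1,-4.5,0],"delta_rot":[0,0,5.73],"grip":192},{"slide":[0.1,-4.5,0],"delta_rot":[0,0,5.73],"grip":192},{"slide":[0.1,-4.5,0],"delta_rot":[0,0,5.73],"grip":192},{"slide":[0.1,-4.5,0],"delta_rot":[0,0,5.73],"grip":192},{"slide":[0,0,0],"delta_rot":[0,0,0],"grip":192}]'

```text
t: 17.35
tcp_pos: [500.2, 150.8, 64.3]
ee_rot: [0.0, 0.817, -0.576, 0.0]
ft_force: [-0.3, 1.0, -0.4]
opening: 21.0
finger_force: 0.1
```

Run:
```python
from h import *
kn()
```

```text
t 17.35 tcp [500.2 150.8  64.3] yaw_y -2.799 tilt [-0.0001 -0.001 ] F [-0.3  1.  -0.4] M [-0.01  0.   -0.02] op 21.0 ff 0.1 j7 -2.36
r 44.76471446167104 to go 0.07108674742464749
```

Call:
play_rows --commands '[{"slide":[0,-2,0],"delta_rot":[0,0,2],"grip":192},{"slide":[0.2,-2,0],"delta_rot":[0,0,2],"grip":192},{"slide":[0.2,-1.5,0],"delta_rot":[0,0,0],"grip":192},{"slide":[0,0,0],"delta_rot":[0,0,0],"grip":192}]'

```text
t: 17.75
tcp_pos: [505.2, 152.8, 64.3]
ee_rot: [-0.0, 0.797, -0.604, -0.001]
ft_force: [-2.1, 1.4, 0.7]
opening: 21.0
finger_force: 0.8
```

Run:
```python
from h import *
kn()
```

```text
t 17.75 tcp [505.2 152.8  64.3] yaw_y -2.868 tilt [-0.0008  0.0012] F [-2.1  1.4  0.7] M [0.16 0.41 0.01] op 21.0 ff 0.8 j7 -2.42
r 45.26085979482774 to go -0.04638930042342282
```

Call:
play_rows --commands '[{"slide":[0.2,-1.5,0],"delta_rot":[0,0,0],"grip":192},{"slide":[0,0,0],"delta_rot":[0,0,0],"grip":192}]'

```text
t: 17.95
tcp_pos: [506.6, 152.7, 64.2]
ee_rot: [-0.0, 0.797, -0.604, -0.001]
ft_force: [-3.1, 0.6, 1.2]
opening: 21.3
finger_force: 1.2
```

Run:
```python
from h import *
kn()
```

```text
t 17.95 tcp [506.6 152.7  64.2] yaw_y -2.869 tilt [-0.001   0.0008] F [-3.1  0.6  1.2] M [0.2  0.55 0.03] op 21.3 ff 1.2 j7 -2.43
r 44.96205329590934 to go -0.07659055798622871
```

Friction alone is about 2 N. I'll push until the force shows the stop.

Call:
play_rows --commands '[{"slide":[0.2,-1.5,0],"delta_rot":[0,0,0],"grip":192},{"slide":[0,0,0],"delta_rot":[0,0,0],"grip":192}]'

```text
t: 18.15
tcp_pos: [506.7, 152.7, 64.1]
ee_rot: [0.001, 0.797, -0.604, -0.002]
ft_force: [-6.5, 1.1, 3.5]
opening: 21.2
finger_force: 2.9
```

Run:
```python
from h import *
kn()
```

```text
t 18.15 tcp [506.7 152.7  64.1] yaw_y -2.869 tilt [-0.0043  0.0011] F [-6.5  1.1  3.5] M [ 0.25  1.37 -0.01] op 21.2 ff 2.9 j7 -2.43
r 44.948039483944456 to go -0.07833950862120442
```

Call:
play_rows --commands '[{"slide":[0.2,-1.5,0],"delta_rot":[0,0,0],"grip":192},{"slide":[0,0,0],"delta_rot":[0,0,0],"grip":192}]'

```text
t: 18.35
tcp_pos: [506.8, 152.7, 64.0]
ee_rot: [0.002, 0.797, -0.605, -0.003]
ft_force: [-9.0, 0.8, 6.3]
opening: 20.6
finger_force: 4.5
```

Run:
```python
from h import *
kn()
```

```text
t 18.35 tcp [506.8 152.7  64. ] yaw_y -2.869 tilt [-0.0075  0.0014] F [-9.   0.8  6.3] M [ 0.26  2.05 -0.02] op 20.6 ff 4.5 j7 -2.43
r 44.92449709676325 to go -0.08042383380538265
```

The force is rising with no motion, so the clamp is at its stop. Backing off, opening and lifting.

Call:
play_rows --commands '[{"slide":[-0.4,3,0],"delta_rot":[0,0,0],"grip":192},{"slide":[0,2.5,0],"delta_rot":[0,0,0],"grip":192},{"slide":[0,0,0],"delta_rot":[0,0,0],"grip":130},{"slide":[0,0,0],"delta_rot":[0,0,0],"grip":130},{"slide":[0,0,0],"delta_rot":[0,0,0],"grip":130},{"slide":[0,0,-15],"delta_rot":[0,0,0],"grip":130},{"slide":[0,0,-30],"delta_rot":[0,0,0],"grip":130},{"slide":[0,0,-40],"delta_rot":[0,0,0],"grip":130},{"slide":[40,0,-20],"delta_rot":[0,0,0],"grip":130},{"slide":[0,-30,-20],"delta_rot":[0,0,0],"grip":130},{"slide":[0,0,0],"delta_rot":[0,0,0],"grip":130}]'

```text
t: 19.45
tcp_pos: [549.1, 121.0, 193.9]
ee_rot: [-0.003, 0.796, -0.605, 0.003]
ft_force: [-0.3, -0.3, 0.4]
opening: 41.7
finger_force: 0.0
```

Run:
```python
from h import *
st()
P=[]
for n,u,v in(("top",215,170),("side",240,180)):
    im,K,E=cam(n); P.append(cv2.resize(im[v:v+130,u:u+100],None,fx=4,fy=4,interpolation=cv2.INTER_CUBIC))
cv2.imwrite("pics/end.png",np.hstack(P)[:,:,::-1])
```

```text
t 19.45 tcp [549.1 121.  193.9] yaw_y -2.869 tilt [0.0095 0.0011] F [-0.3 -0.3  0.4] M [ 0.13 -0.    0.03] op 41.7 ff 0.0 j7 -2.5
```

View pics/end.png

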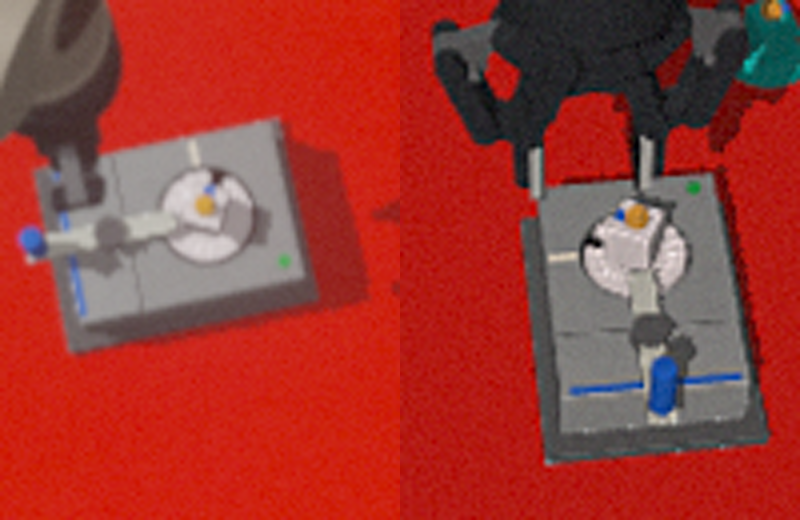

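The bar points at the bore and overlaps the flange (bar tip near (640,285) in the side crop). The sensor is seated, and the gripper is touching nothing.

```bash
python3 -c "
from workcell import robot
print(robot.sign_off())"
```

```text
the job is handed in; nothing more can be done
None
```

The sensor is fully home with its notch on the key, the clamp bar is swung in to its stop over the flange, and the job was handed in at about 19.5 s with the gripper clear; the pressing force I read on the sensor stayed around 6 N.

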